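# Send the empty loading carriage home and call for a blank

## Task

Of the three loading stations, find the one whose nest holds no brass blank: use the fingertips to push its carriage fully home (its blue plate is there to push on), then gently press that station's green button at least half way down, let it spring back and withdraw. Nothing needs to be grasped; leave the two loaded stations with their blanks, the cutter holder and the slotted block undisturbed.

Things in the scene. Friction and masses are not known exactly. Their poses are not given: they have to be found in the camera images.
- rack: Flat dark-steel fixture plate, 300 x 470 x 12 mm, fixed to the bench, with the three loading stations on it side by side. Origin on its underside, 10 mm beyond the plate's centre along +x; x away from the robot, y to the left, z up.
- station_empty: The loading station whose nest is EMPTY (the three are otherwise alike, in any order). Grey base 240 (x) x 100 (y) x 15 mm, fixed on the rack. Origin on its underside, 135 mm from its robot-side end; x runs along the slide towards the back stop (away from the robot), y left, z up. On it: a green button (at x = -105 mm) and a sliding carriage with a blue push plate.
- push_empty (a point): The spot to push on the empty station's carriage: on the robot-side face of its blue push plate (84 wide x 60 high x 10 mm thick, upright), in the middle of its width, 15 mm below its top edge; 65 mm over the station's foot. Travels with the carriage; same axes as the station: pushing along +x drives it home. Behind the plate is the low nest (black floor, bright lips). Home, this point is 115 mm from the button's axis; fully out, 60 mm.
- carriage_empty (a joint): How far the empty station's carriage stands out from home, towards the robot (m): 0 = fully home against its end stop, up to 0.055. Starts between 0.030 and 0.050. The carriage stays where it is left; it weighs about 0.4 kg and needs about 3 N to slide (more when pushed fast).
- button_empty_top (a point): Centre of the top face of the empty station's round green button (cap 32 mm across, in a black collar 48 mm across); 37 mm above the station's underside; z up. It moves with the cap. The cap stands 10 mm above the collar.
- button_empty (a joint): How far the empty station's button is pressed down (m): 0 = up, 0.010 = bottomed. Spring return: it starts to move at about 2 N, is half down (where it registers) at 4 N and bottomed at 6 N.
- station_first: A loaded station (its nest holds a brass blank), same build and axes as the empty one. To be left alone.
- carriage_first (a joint): Carriage of that loaded station, m out from home; stands at about 0.045. To be left where it is.
- button_first (a joint): Green button of that loaded station, m pressed (0 = up, 0.010 = bottomed). Not to be pressed.
- blank_first_mid (a point): Centre of the loose brass blank in its nest: 40 x 40 x 50 mm tall, about 0.65 kg, standing upright with a dark round spot on top. To be left alone.
- station_second: A loaded station (its nest holds a brass blank), same build and axes as the empty one. To be left alone.
- carriage_second (a joint): Carriage of that loaded station, m out from home; stands at about 0.045. To be left where it is.
- button_second (a joint): Green button of that loaded station, m pressed (0 = up, 0.010 = bottomed). Not to be pressed.
- blank_second_mid (a point): Centre of the loose brass blank in its nest: 40 x 40 x 50 mm tall, about 0.65 kg, standing upright with a dark round spot on top. To be left alone.
- holder_mid (a point): Loose steel cutter holder standing on the bench at the left, tapered, 62 mm across its flange, 105 mm tall; this point is on its axis 50 mm above the bench. Bystander.
- vblock_mid (a point): Loose bright steel block with a slot, 60 x 50 x 45 mm tall, on the bench at the right; this point is at its centre. Bystander.
Mind the look-alikes: they are no part of the job. What is shaped like the part that bears blank_first_mid but red or turquoise is not meant.

How it is judged:
On the way, in this order (a step that is already met when the one before it is completed fails the run):
1. the empty station's carriage is fully home (within 4 mm) (value of joint carriage_empty below 0.004 m), for 0.2 s.
2. the empty station's button is pressed about half way or more (4.5 mm) (value of joint button_empty above 0.0045 m), for 0.05 s.
At the end, for the whole second after the job is handed in: The empty station's carriage is within 4 mm of home and its button has sprung back (under 2 mm); the loaded stations' carriages are within 5 mm of their places with their buttons up, their blanks upright within 6 mm of where they stood; the cutter holder and the slotted block within 10 mm of theirs (value of joint carriage_empty below 0.004 m and value of joint each of button_empty, button_first, button_second below 0.002 m and value of joint carriage_first between 0.04 and 0.05 m and distance of each of blank_first_mid, blank_second_mid from where it was at the start of the episode below 0.006 m and angle between each of blank_first_mid, blank_second_mid's own z axis and vertical below 0.1 rad and value of joint carriage_second between 0.04 and 0.05 m and distance of each of holder_mid, vblock_mid from where it was at the start of the episode below 0.01 m); the robot touches nothing.
It fails at once if the empty station's button is pressed before its carriage has been pushed home (over 5 mm down with the carriage more than 6 mm out) (value of joint button_empty above 0.005 m and value of joint carriage_empty above 0.006 m).
It fails at once if the button is struck or pressed hard (over 22 N) (contact force between button_empty and anything else above 22 N).
It fails at once if a loaded station's button is pressed (over 2 mm) or its carriage shifted (over 5 mm) (value of joint any of button_first, button_second above 0.002 m or value of joint any of carriage_first, carriage_second above 0.05 m or value of joint any of carriage_first, carriage_second below 0.04 m).
It fails at once if a brass blank is shifted or lifted (over 6 mm) (distance of any of blank_first_mid, blank_second_mid from where it was at the start of the episode above 0.006 m).
It fails at once if the cutter holder or the slotted block is shifted or lifted (over 10 mm) (distance of any of holder_mid, vblock_mid from where it was at the start of the episode above 0.01 m).
It also fails if it takes over 48 s, if anything falls off the work surface, if the arm or the gripper's body presses on something with over 40 N, if the wrist force passes 120 N, or if a joint passes its speed limit or range.

## Robot

A 6-joint arm with a two-finger parallel gripper is mounted at the origin on the work surface. World frame = base frame: x ahead of the robot, y to its left, z up, the work surface at z = 0. Lengths are in m, angles in rad, forces in N, time in s.
With the tool pointing down it reaches from about 0.35 to 0.975 m from the base axis. Payload 4.9 kg.
Tool frame: the origin (TCP) lies midway between the tips of the shut fingers; the grasp point (between the pads) lies 19 mm behind it; z points along the fingers, y is the direction in which the jaws open and shut (so a half turn about z gives the same grasp; the last joint's range is limited). The gripper opens to 85 mm and grips with 20 to 120 N. Pads are 22 mm wide; open, the fingers measure 114 mm over their backs; the gripper's body (76 mm by 85 mm) begins 54 mm behind the grasp point. The pads swing forward as they close: fully open they stand 13 mm farther back than shut.
Start: joints at [1.122, 0.053, 1.613, -0, 1.476, -0.119], TCP at [0.202, 0.591, 0.231] pointing down, gripper open.
Joint ranges: [-3.01, 3.01], [-1.01, 2.22], [0.06, 2.58], [-1.02, 4.17], [0.09, 2.62], [-3.14, 3.14]. Speed limits (rad/s): [2.57, 2.57, 3.14, 3.14, 3.14, 3.14].

## Interface

Orientations are given as a unit quaternion [w, x, y, z].
In Python, from plant import state, grab_frame, camera_params, job_done, boxes_of gives the robot as it stands.
- The arm moves only by the tool step_arm, never from a script. Its argument "steps" is a list of rows, each a list of 4 numbers: the shift along the tool's x, y, z in mm, then the turn about the tool's z in degrees. A call has 1 to 8 rows; each row shifts and turns the pose as measured when the row begins, along the tool's axes as they then stand; what a row does not reach is not made up. A row lasts 1/10 s, in which the tool goes at most 50 mm and 8.59 degrees, less where a joint would pass 70% of its speed; a pose out of reach is approached as far as the arm can. A call is refused whole if a number of a shift passes 50 or a number of a turn 8.59, either way. A call with a gripper value outside its range is refused whole. "claw" is the opening in per cent of the stroke, from 0 (shut) to 100 (fully open), set as the call begins (left out, the last holds). The fingers move at their own pace and stop on an object; the grip force is fixed at half the most. Time passes only in rows, so rows that do not move let the fingers close. It gives the time, the measured TCP pose, the force and the opening at its end, in the units of the state.
- state(): the state, without advancing time (a new reading comes with each control period).
- grab_frame(name): name is "scene" or "top" or "wrist"; returns (picture, depth): 400x640x3 uint8, red, green, blue; 400x640 float32, m along the optical axis (not along the pixel's ray), 0 where there is no reading.
- camera_params(name): a dict with "mtx" (3x3 intrinsics, pixels), "extrinsics" (4x4, takes a point from camera to world coordinates); the wrist camera has in their place "T_tool_cam" (4x4, takes a point from camera to tool coordinates, whose origin is the TCP and whose axes are the flange's). Camera axes: x right, y down, z forward; pixel columns grow to the right and rows downward; lengths in m; the calibration is good to about 2 mm. A picture is of the moment at which its call begins: read the wrist's pose just before it. camera_params takes no time and is no camera call.
- job_done(): hands the job in, once; it reports no verdict.
Trained networks look in the newest picture that a camera, given by its name, has taken for a name from the list of things; names that differ only in an ending like _2 or _b are one class to them, and where a whole thing is asked for, a point or a joint stands for the part that bears it (a point fixed in the world has none). Each returns a list of dicts, best first, with "p" (0 to 1); they miss things now and then, are a little off and sometimes report something else, mostly with a low value. They report only what shows in the picture. A call takes as long as a camera call. They do not tell look-alikes from the thing itself.
- boxes_of(camera, label): "box" ([left, top, width, height] in pixels, round what is visible of it).
The state is a dict: "time": time; "joint_pos": joint angles; "joint_vel": joint speeds; "joint_efforts": joint torques, N m; "tool_pos": TCP position; "tool_rot": TCP orientation; "contact_force": force on the tool from outside, world axes, zero at the start; "ft_torque": the same for the moment, N m; "gripper_width": opening from 0.0 (shut) to 1.0 (fully open).
Only numpy, scipy, OpenCV 4.12 (cv2) and the standard library are available. Lean on these libraries where they do the work, as an engineer would, in place of code of your own. Each camera call takes 0.05 s, during which the arm holds its last target. There are 200 camera calls.

## Working session

There is one attempt and no reset: what is moved stays moved. The work goes in short steps, Python scripts to look and compute and a tool call to move; the robot and the scene stay as the last step left them, time stands still between calls to the robot, and variables do not carry over. Pictures are saved under pics/ and viewed, about 8 in all and at most 12, crops included, and the job is handed in when it is done.

Besides the shell and the picture viewer there is one more tool, called after ">>>" by a JSON object that holds its "name" and its "arguments". step_arm: Moves the arm, as the interface text tells. Its arguments: {"type":"object","properties":{"steps":{"type":"array"},"claw":{"type":"number"}},"required":["steps"]}

```bash
mkdir -p pics; cat > h.py <<'E'
import numpy as np,cv2
from plant import *
def snap(n,f):
    p,d=grab_frame(n); cv2.imwrite(f'pics/{f}.png',p[:,:,::-1]); np.save(f'pics/{f}.npy',d); return p,d
def world(n,d):
    c=camera_params(n);K=np.array(c['mtx']);T=np.array(c['extrinsics'])
    v,u=np.mgrid[:d.shape[0],:d.shape[1]]
    P=np.stack([(u-K[0,2])/K[0,0]*d,(v-K[1,2])/K[1,1]*d,d],-1)
    return P@T[:3,:3].T+T[:3,3]
E
python3 - <<'E'
from h import *
s=state();print(s['time'],s['tool_pos'],s['tool_rot'],s['contact_force'])
for n in('scene','top'):
    p,d=snap(n,n+'0');np.save(f'pics/{n}w.npy',world(n,d))
for l in('station_empty','push_empty','button_empty_top','blank_first_mid'):
    print(l,[(b['box'],round(b['p'],2)) for b in boxes_of('top',l)])
E
```

```text
0.0 [0.202123   0.59074149 0.23006558] [-3.00775439e-04  1.64146693e-01  9.86435388e-01 -9.99466639e-04] [ 0.30667216  0.06132828 -0.26782252]
station_empty [([167.1, 205.6, 19.6, 20.2], 0.7), ([293.4, 157.9, 38.4, 80.3], 0.6), ([242.4, 175.3, 27.4, 33.0], 0.24)]
push_empty [([296.5, 174.4, 31.7, 25.5], 0.85)]
button_empty_top [([306.7, 222.7, 10.3, 11.5], 0.66)]
blank_first_mid [([354.8, 182.6, 18.1, 13.7], 0.74), ([399.3, 184.9, 16.3, 16.0], 0.71), ([394.4, 153.7, 21.0, 22.0], 0.63)]
```

View pics/top0.png

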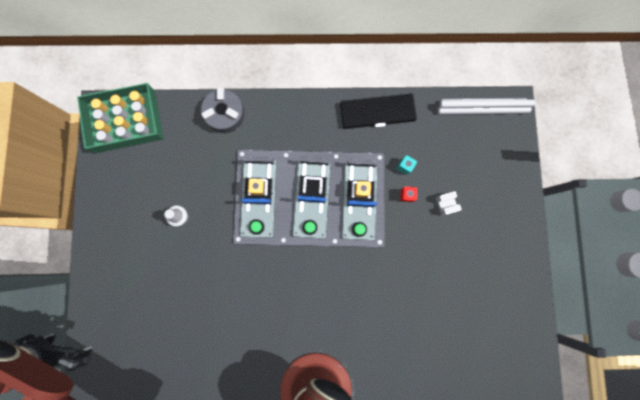

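View pics/scene0.png

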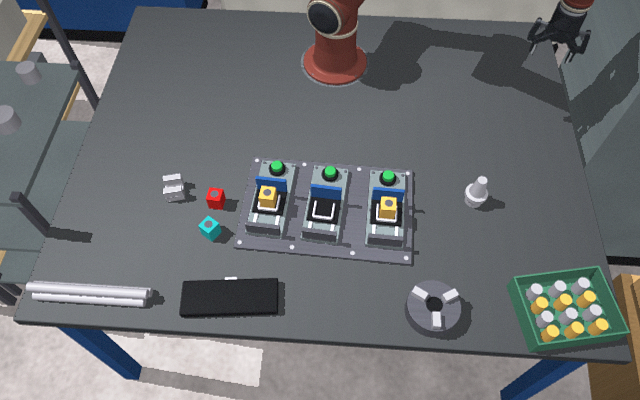

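The middle station is the empty one: in the top picture its nest at (312,187) is black with bright lips. The left one (257,187) and the right one (363,188) hold brass blanks. In the scene picture the empty nest is at (323,210), its button at (330,172). Next I measure it and enlarge it to confirm.

```bash
python3 - <<'E'
from h import *
for n in('top','scene'):
    im=cv2.imread(f'pics/{n}0.png');W=np.load(f'pics/{n}w.npy');hsv=cv2.cvtColor(im,cv2.COLOR_BGR2HSV)
    for nm,lo,hi in(('green',(50,150,60),(75,255,255)),('blue',(100,150,50),(125,255,255)),('brass',(15,120,120),(30,255,255))):
        m=cv2.inRange(hsv,lo,hi);k,L,S,C=cv2.connectedComponentsWithStats(m)
        for i in range(1,k):
            if S[i,4]<30: continue
            P=W[L==i]; P=P[P[:,2]>-.5]
            c=np.median(P,0)
            if not(.3<c[0]<1 and abs(c[1])<.3):continue
            print(n,nm,C[i].round(1),S[i,4],'med',c.round(3),'min',np.percentile(P,3,0).round(3),'max',np.percentile(P,97,0).round(3))
a=cv2.resize(cv2.imread('pics/top0.png')[145:250,225:395],None,fx=4,fy=4,interpolation=cv2.INTER_CUBIC)
cv2.imwrite('pics/crop.png',a)
E
```

```text
top blue [311.4 198.1] 117 med [0.567 0.001 0.09 ] min [ 0.56  -0.036  0.041] max [0.58  0.035 0.096]
top blue [255.9 200. ] 127 med [0.564 0.164 0.091] min [0.558 0.127 0.039] max [0.577 0.203 0.095]
top blue [361.1 202.7] 122 med [ 0.55  -0.148  0.091] min [ 0.544 -0.183  0.041] max [ 0.563 -0.11   0.096]
top brass [259.  190.3] 38 med [0.588 0.151 0.087] min [0.587 0.144 0.069] max [0.615 0.177 0.096]
top brass [358.7 192.1] 42 med [ 0.578 -0.136  0.078] min [ 0.574 -0.163  0.057] max [ 0.606 -0.134  0.092]
scene green [276.4 166. ] 103 med [ 0.479 -0.141  0.053] min [ 0.462 -0.155  0.041] max [ 0.49  -0.128  0.058]
scene green [330.  171.4] 101 med [0.487 0.011 0.053] min [ 0.47  -0.003  0.041] max [0.5   0.024 0.057]
scene green [388.  175.8] 108 med [0.493 0.172 0.053] min [0.476 0.159 0.041] max [0.504 0.187 0.059]
scene blue [271.8 182.6] 299 med [ 0.553 -0.14   0.081] min [ 0.545 -0.184  0.05 ] max [ 0.559 -0.106  0.096]
scene blue [325.7 191.5] 372 med [0.569 0.004 0.076] min [ 0.561 -0.034  0.045] max [0.575 0.041 0.096]
scene blue [387.5 193. ] 305 med [0.567 0.165 0.083] min [0.558 0.131 0.047] max [0.571 0.208 0.095]
scene brass [267.3 197.1] 285 med [ 0.608 -0.149  0.088] min [ 0.575 -0.17   0.052] max [ 0.615 -0.131  0.097]
scene brass [387.2 208.1] 291 med [0.622 0.166 0.089] min [0.586 0.148 0.049] max [0.627 0.186 0.096]
```

View pics/crop.png

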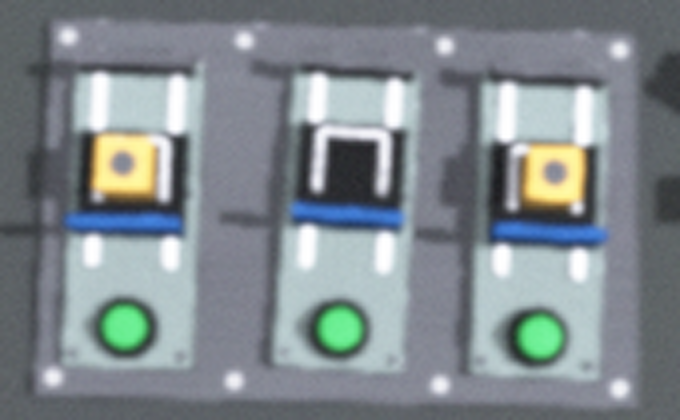

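The crop confirms it: the middle nest is empty, black with a white U-lip, and the brass blanks with dark spots are in the outer two. Next I work out the station's yaw and the move in tool axes.

```bash
python3 - <<'E'
from h import *
for n,boxes in(('top',((225,180,285,215),(295,185,330,215),(335,185,390,215))),('scene',((360,175,412,215),(305,175,350,215),(250,170,296,205)))):
    im=cv2.imread(f'pics/{n}0.png');W=np.load(f'pics/{n}w.npy');hsv=cv2.cvtColor(im,cv2.COLOR_BGR2HSV)
    m=cv2.inRange(hsv,(100,150,50),(125,255,255))>0
    for b in boxes:
        mm=np.zeros_like(m);mm[b[1]:b[3],b[0]:b[2]]=1
        P=W[m&mm];P=P[(P[:,2]>(.085 if n=='top' else .05))]
        vx,vy,x0,y0=cv2.fitLine(P[:,:2].astype(np.float32),cv2.DIST_HUBER,0,.01,.01).ravel()
        print(n,len(P),'yaw',np.degrees(np.arctan(-vx/vy)).round(1),P[:,1].min().round(3),P[:,1].max().round(3),P.mean(0).round(3))
W=np.load('pics/topw.npy')
for u,v in((257,227),(310,227),(359,229)):
    P=W[v-3:v+4,u-3:u+4].reshape(-1,3);print('button',np.median(P,0).round(3))
R=lambda:None
def rackpts():
    for u,v in((242,154),(286,156),(336,156),(380,157),(238,239),(283,240),(335,241),(380,242)): print((u,v),W[v,u].round(3))
rackpts()
E
```

```text
top 95 yaw -1.6 0.124 0.205 [0.563 0.162 0.091]
top 93 yaw -5.0 -0.037 0.037 [0.567 0.    0.091]
top 94 yaw -4.9 -0.188 0.018 [ 0.549 -0.146  0.104]
scene 289 yaw -2.1 0.036 0.21 [0.569 0.168 0.085]
scene 338 yaw -4.9 -0.037 0.044 [0.571 0.003 0.081]
scene 290 yaw -3.7 -0.187 0.036 [ 0.561 -0.142  0.092]
button [0.487 0.165 0.053]
button [0.484 0.005 0.053]
button [ 0.475 -0.143  0.053]
(242, 154) [0.722 0.217 0.014]
(286, 156) [0.714 0.077 0.014]
(336, 156) [ 0.713 -0.083  0.009]
(380, 157) [ 0.705 -0.224  0.016]
(238, 239) [0.453 0.228 0.013]
(283, 240) [0.448 0.089 0.014]
(335, 241) [ 0.441 -0.072  0.015]
(380, 242) [ 0.435 -0.212  0.015]
```

>>> {"name": "step_arm", "arguments": {"steps": [[0, -50, 0, 8], [0, -50, 0, 8], [0, -50, 0, 0], [0, -50, 0, 0], [0, -50, 0, 0], [0, -50, 0, 0]], "claw": 0}}

```text
time: 0.9
tool_pos: [0.0484, 0.3359, 0.2263]
tool_rot: [-0.001, 0.308, 0.952, -0.005]
contact_force: [-1.3, -0.8, 1.4]
gripper_width: -0.001
```

>>> {"name": "step_arm", "arguments": {"steps": [[-40, 0, 0, -8], [-40, -10, 0, -8], [-40, -20, 0, -8], [-40, -20, 0, -7.5], [-30, -20, 0, 0], [-30, -30, 0, 0], [-30, -30, 0, 0]]}}

```text
time: 1.6
tool_pos: [0.2225, 0.1488, 0.2279]
tool_rot: [0.001, 0.079, 0.997, -0.001]
contact_force: [0.4, 0.1, -0.4]
gripper_width: -0.001
```

>>> {"name": "step_arm", "arguments": {"steps": [[-43, -14, 0, -2], [-43, -14, 0, -2], [-43, -14, 0, 0], [-43, -14, 0, 0], [-43, -14, 0, 0], [-43, -14, 0, 0], [-43, -14, 0, 0], [0, 0, 0, 0]]}}

```text
time: 2.4
tool_pos: [0.525, 0.0059, 0.2317]
tool_rot: [0.007, 0.05, 0.999, 0.001]
contact_force: [-0.8, 0.8, -0.3]
gripper_width: -0.001
```

```bash
python3 - <<'E'
from h import *
from scipy.spatial.transform import Rotation as Ro
s=state();q=np.array(s['tool_rot']);t=np.array(s['tool_pos']);print(s['time'],t,q)
p,d=snap('wrist','w1')
c=camera_params('wrist');K=np.array(c['mtx']);T=np.array(c['T_tool_cam'])
R=Ro.from_quat(q[[1,2,3,0]]).as_matrix();print(R.round(3))
v,u=np.mgrid[:400,:640]
P=np.stack([(u-K[0,2])/K[0,0]*d,(v-K[1,2])/K[1,1]*d,d],-1)
W=(P@T[:3,:3].T+T[:3,3])@R.T+t
hsv=cv2.cvtColor(p,cv2.COLOR_RGB2HSV)
for nm,lo,hi in(('green',(50,150,60),(75,255,255)),('blue',(100,150,50),(125,255,255))):
    k,L,S,C=cv2.connectedComponentsWithStats(cv2.inRange(hsv,lo,hi))
    for i in range(1,k):
        if S[i,4]<200: continue
        Q=W[(L==i)&(d>0)];Q=Q[Q[:,2]>Q[:,2].max()-.008]
        vx,vy,_,_=cv2.fitLine(Q[:,:2].astype(np.float32),cv2.DIST_HUBER,0,.01,.01).ravel()
        print(nm,C[i].round(),S[i],Q.mean(0).round(4),'min',np.percentile(Q,2,0).round(3),'max',np.percentile(Q,98,0).round(3),'yaw',np.degrees(np.arctan(-vx/vy)).round(1))
E
```

```text
2.4 [0.52503971 0.00591263 0.2317252 ] [6.59248507e-03 4.98734633e-02 9.98733587e-01 6.31271388e-04]
[[-0.995  0.1    0.013]
 [ 0.1    0.995  0.001]
 [-0.013  0.002 -1.   ]]
green [478. 113.] [460  97  37  33 975] [0.4881 0.1703 0.0531] min [0.474 0.157 0.049] max [0.502 0.185 0.055] yaw -8.4
green [318. 125.] [303 110  31  32 759] [0.4837 0.0093 0.0535] min [ 0.47  -0.004  0.051] max [0.498 0.023 0.055] yaw -31.7
green [169. 132.] [152 117  31  31 603] [ 0.4759 -0.1401  0.0536] min [ 0.461 -0.155  0.051] max [ 0.489 -0.128  0.055] yaw 60.0
blue [485. 191.] [ 430  177  109   28 2110] [0.5621 0.1677 0.0918] min [0.557 0.127 0.088] max [0.568 0.208 0.094] yaw -2.4
blue [162. 215.] [119 210  87  12 736] [ 0.5494 -0.1471  0.0926] min [ 0.544 -0.187  0.091] max [ 0.555 -0.108  0.094] yaw -4.3
blue [319. 216.] [276 211  87  11 832] [0.5653 0.0022 0.0922] min [ 0.559 -0.037  0.089] max [0.572 0.042 0.094] yaw -5.0
```

View pics/w1.png

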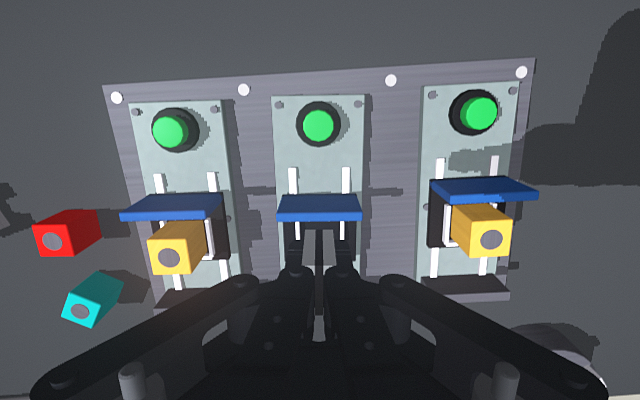

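The wrist view agrees with the fixed cameras. The button is at (318,125) px, about (0.484, 0.009). The blue plate is at (319,208) px, with its front face at x≈0.560 and its top at z≈0.092, so the carriage is about 38 mm out. I go down between button and plate with the fingers shut.

>>> {"name": "step_arm", "arguments": {"steps": [[0, 0, 40, 0], [0, 0, 40, 0], [0, 0, 40, 0], [0, 0, 25, 0], [0, 0, 8, 0], [0, 0, 0, 0]]}}

```text
time: 3.05
tool_pos: [0.5248, 0.0093, 0.0797]
tool_rot: [0.011, 0.048, 0.999, 0.001]
contact_force: [-0.0, 0.9, 0.7]
gripper_width: -0.002
```

>>> {"name": "step_arm", "arguments": {"steps": [[-5, -3, 5, 0], [-8, 0, 0, 0], [-8, 0, 0, 0], [-6, 0, 0, 0], [-6, 0, 0, 0], [-6, 0, 0, 0]]}}

```text
time: 3.65
tool_pos: [0.5672, 0.0024, 0.0806]
tool_rot: [0.012, 0.048, 0.999, 0.001]
contact_force: [-3.5, -0.4, 0.4]
gripper_width: 0.003
```

>>> {"name": "step_arm", "arguments": {"steps": [[-6, 0, 2, 0], [-6, 0, 1, 0], [-5, 0, 1, 0], [-5, 0, 0, 0], [-4, 0, 0, 0]]}}

```text
time: 4.15
tool_pos: [0.5881, 0.0006, 0.0777]
tool_rot: [-0.0, 0.047, 0.999, 0.001]
contact_force: [-20.9, 1.9, 14.5]
gripper_width: -0.001
```

>>> {"name": "step_arm", "arguments": {"steps": [[-3, 0, 0, 0], [-2, 0, 0, 0], [-2, 0, 0, 0]]}}

```text
time: 4.45
tool_pos: [0.5878, 0.0007, 0.0776]
tool_rot: [-0.012, 0.047, 0.999, 0.001]
contact_force: [-12.4, 0.5, 7.9]
gripper_width: -0.001
```

```bash
python3 - <<'E'
from h import *
p,d=snap('top','t2');W=world('top',d)
hsv=cv2.cvtColor(p,cv2.COLOR_RGB2HSV)
p2,d2=snap('scene','s2');W2=world('scene',d2)
for n,p,W in(('top',p,W),('scene',p2,W2)):
    m=cv2.inRange(cv2.cvtColor(p,cv2.COLOR_RGB2HSV),(100,150,50),(125,255,255))
    k,L,S,C=cv2.connectedComponentsWithStats(m)
    for i in range(1,k):
        if S[i,4]<15: continue
        Q=np.median(W[L==i],0)
        if .4<Q[0]<.75: print(n,C[i].round(),S[i,4],Q.round(3),np.percentile(W[L==i],[3,97],axis=0).round(3).tolist())
cv2.imwrite('pics/s2c.png',cv2.resize(p2[130:280,220:430,::-1],None,fx=3,fy=3))
E
```

```text
top [256. 200.] 118 [0.564 0.166 0.091] [[0.558, 0.126, 0.039], [0.577, 0.201, 0.095]]
top [361. 203.] 122 [ 0.55  -0.148  0.091] [[0.544, -0.185, 0.04], [0.565, -0.111, 0.096]]
scene [272. 183.] 300 [ 0.553 -0.14   0.082] [[0.545, -0.184, 0.047], [0.558, -0.107, 0.096]]
scene [388. 193.] 296 [0.566 0.165 0.082] [[0.56, 0.13, 0.048], [0.571, 0.208, 0.096]]
scene [323. 203.] 370 [ 0.607 -0.001  0.076] [[0.599, -0.039, 0.047], [0.612, 0.038, 0.095]]
```

View pics/s2c.png

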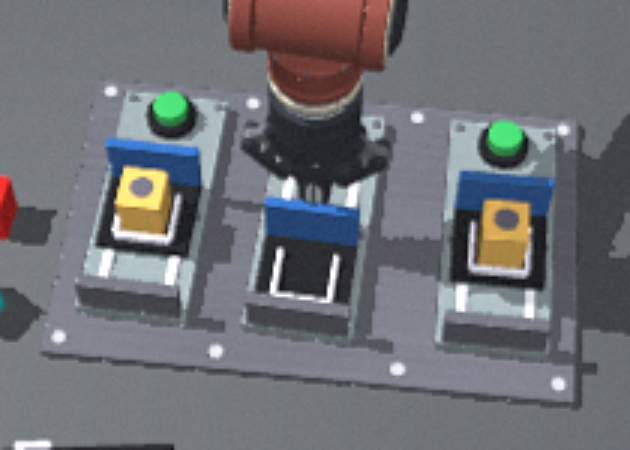

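The crop shows the empty carriage driven back, its plate's rear face from x 0.569 to 0.607 (38 mm, as predicted). The 12–20 N reaction says it is against the stop, and the loaded stations have not changed. Next I back off and go over the button.

>>> {"name": "step_arm", "arguments": {"steps": [[5, 0, 0, 0], [15, 0, 0, 0], [25, 0, -10, 0], [25, 0, -10, 0], [20, 0, 0, 0], [13, 0, 0, 0], [0, 0, 0, 0], [0, 0, 0, 0]]}}

```text
time: 5.35
tool_pos: [0.4908, 0.009, 0.1028]
tool_rot: [-0.001, 0.047, 0.999, 0.0]
contact_force: [-0.3, 0.1, 0.3]
gripper_width: -0.005
```

```bash
python3 - <<'E'
from h import *
s=state();print(s['time'],s['tool_pos'],s['tool_rot'],s['contact_force'])
p,W=(lambda a:(a[0],world('scene',a[1])))(snap('scene','s3'))
for nm,lo,hi in(('green',(50,150,60),(75,255,255)),('blue',(100,150,50),(125,255,255))):
    k,L,S,C=cv2.connectedComponentsWithStats(cv2.inRange(cv2.cvtColor(p,cv2.COLOR_RGB2HSV),lo,hi))
    for i in range(1,k):
        Q=np.median(W[L==i],0)
        if S[i,4]>15 and .4<Q[0]<.75 and abs(Q[1])<.25: print(nm,C[i].round(),S[i,4],Q.round(3))
E
```

```text
5.35 [0.49078394 0.00900216 0.10277082] [-1.16320049e-03  4.72677700e-02  9.98881522e-01  3.32481280e-04] [-0.28309083  0.14557322  0.25031379]
green [276. 166.] 102 [ 0.479 -0.141  0.053]
green [330. 171.] 101 [0.487 0.011 0.052]
green [388. 176.] 104 [0.492 0.172 0.052]
blue [272. 183.] 299 [ 0.553 -0.14   0.082]
blue [387. 193.] 306 [0.566 0.166 0.082]
blue [324. 203.] 370 [ 0.607 -0.     0.076]
```

>>> {"name": "step_arm", "arguments": {"steps": [[6, 0, 15, 0], [0, 0, 15, 0], [0, 0, 8, 0], [0, 0, 0, 0], [0, 0, 0, 0]]}}

```text
time: 5.9
tool_pos: [0.4857, 0.0093, 0.0607]
tool_rot: [-0.002, 0.047, 0.999, 0.0]
contact_force: [-0.4, -0.0, -0.1]
gripper_width: 0.002
```

>>> {"name": "step_arm", "arguments": {"steps": [[0, 0, 3, 0], [0, 0, 3, 0], [0, 0, 2, 0], [0, 0, 2, 0], [0, 0, 0, 0]]}}

```text
time: 6.4
tool_pos: [0.4868, 0.0092, 0.0515]
tool_rot: [-0.001, 0.047, 0.999, 0.0]
contact_force: [-1.2, -0.3, 2.8]
gripper_width: 0.001
```

>>> {"name": "step_arm", "arguments": {"steps": [[0, 0, 2, 0], [0, 0, 2, 0], [0, 0, 0, 0]]}}

```text
time: 6.7
tool_pos: [0.4871, 0.0091, 0.0483]
tool_rot: [-0.0, 0.047, 0.999, 0.0]
contact_force: [-1.9, -0.7, 3.8]
gripper_width: 0.002
```

>>> {"name": "step_arm", "arguments": {"steps": [[0, 0, 2, 0], [0, 0, 2, 0], [0, 0, 0, 0]]}}

```text
time: 7.0
tool_pos: [0.4873, 0.0091, 0.0447]
tool_rot: [-0.0, 0.047, 0.999, 0.0]
contact_force: [-2.4, -0.9, 4.4]
gripper_width: 0.001
```

>>> {"name": "step_arm", "arguments": {"steps": [[0, 0, 2, 0], [0, 0, 0, 0]]}}

```text
time: 7.2
tool_pos: [0.4875, 0.0091, 0.0433]
tool_rot: [-0.001, 0.047, 0.999, 0.0]
contact_force: [-2.4, 0.3, 5.9]
gripper_width: -0.001
```

5.9 N and roughly 9 mm of travel means the button is nearly bottomed. I withdraw.

>>> {"name": "step_arm", "arguments": {"steps": [[0, 0, -5, 0], [0, 0, -10, 0], [0, 0, -30, 0], [0, 0, -40, 0], [0, 0, -40, 0], [0, 0, -30, 0], [0, 0, 0, 0], [0, 0, 0, 0]]}}

```text
time: 8.0
tool_pos: [0.4867, 0.0091, 0.2042]
tool_rot: [0.0, 0.047, 0.999, 0.0]
contact_force: [-0.0, 0.5, -0.6]
gripper_width: -0.003
```

```bash
python3 - <<'E'
from h import *
s=state();print(s['time'],s['tool_pos'],s['contact_force'],np.abs(s['joint_vel']).max())
p,W=(lambda a:(a[0],world('scene',a[1])))(snap('scene','s4'))
for nm,lo,hi in(('green',(50,150,60),(75,255,255)),('blue',(100,150,50),(125,255,255)),('brass',(15,120,120),(30,255,255))):
    k,L,S,C=cv2.connectedComponentsWithStats(cv2.inRange(cv2.cvtColor(p,cv2.COLOR_RGB2HSV),lo,hi))
    for i in range(1,k):
        Q=np.median(W[L==i],0)
        if S[i,4]>30 and .4<Q[0]<.75 and abs(Q[1])<.25: print(nm,C[i].round(),S[i,4],Q.round(3))
E
```

```text
8.0 [0.48671408 0.00913271 0.2041698 ] [-0.00429173  0.49109185 -0.63625379] 0.02970919947555614
green [276. 166.] 102 [ 0.478 -0.141  0.052]
green [330. 171.] 101 [0.486 0.01  0.053]
green [388. 176.] 104 [0.492 0.172 0.053]
blue [272. 183.] 298 [ 0.553 -0.14   0.081]
blue [388. 193.] 304 [0.566 0.166 0.082]
blue [324. 203.] 370 [0.607 0.001 0.077]
brass [267. 197.] 284 [ 0.607 -0.149  0.089]
brass [387. 208.] 290 [0.622 0.166 0.089]
```

View pics/s4.png

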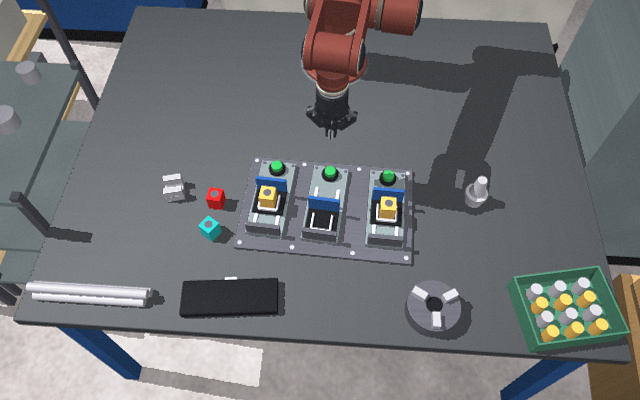

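The gripper is clear. The middle carriage is home (plate at (324,203)), its button is up again at (330,171), and everything else is where it was. I hand in the job.

```bash
python3 -c "from plant import *;print(job_done())"
```

```text
the job is handed in; nothing more can be done
None
```

The empty station is the middle one. With the fingers shut I pushed its carriage about 38 mm home, then pressed its green button nearly to the bottom, let it spring back and withdrew. I handed the job in at about 8 s; it returned no verdict.

- **Carriage:** it came up against a firm stop, with about 21 N showing there. The rear face of its blue plate stayed at x = 0.607 m after I backed off, which matches the expected home position.
- **Button:** the last reading while pressing was 5.9 N, after about 9 mm of travel, which is well past half way. The cap is back at its starting height of 0.053 m.
- **Loaded stations:** the camera positions of both carriages, buttons and brass blanks agree with the start to within about 1 mm.
- **Bystanders:** the cutter holder and slotted block look unmoved in the last picture. I did not measure them.
- **At hand-in:** the tool was clear at z = 0.20 m, with under 1 N on it.

Measured heights read about 3–4 mm above nominal with the scene camera, which did not affect the work. My first turn of the wrist went the wrong way, in free space, and I corrected it.

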